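# Draw and hold a vacuum for a leak test

## Task

Blank off the suction port of the vacuum rig: take the flanged cap from the sloped rack and seat it flange down, flat in the round pocket, and let go of it. Only then take the pump's plunger by its head and draw it 40 mm out of the barrel, in line with the leaning bore so that it is not forced sideways or jammed, and without pulling it right out, and finish while still holding it there, gripped and at rest. Leave the other things on the bench where they are.

Things in the scene. Friction and masses are not known exactly. Their poses are not given: they have to be found in the camera images.
- rig: vacuum rig fixed to the table: dark base plate 130 (x) x 340 (y) x 12 mm; on its -y half a 100 mm square aluminium pocket block (top 26 mm above the table), on its +y half a square aluminium pump barrel (46 x 46 x 100 mm) leaning 0.35 rad from vertical to the rig's -x (towards the robot), a copper pipe between, a grey stay behind. Origin at the underside's centre, z up; yaw within 0.25 rad
- pocket (a point): centre of the pocket's flat floor, 20 mm above the table. The pocket is a round recess 68 mm across and 6 mm deep, with a black rubber face and a suction port in its middle. Axes as the rig's
- bore_floor (a point): centre of the bottom of the barrel's bore; z points along the bore, up and out of the mouth (0.35 rad from vertical), y is the rig's y. The bore is 25.5 mm across and 90 mm deep
- bore_mouth (a point): centre of the bore's mouth, in the barrel's top face, 90 mm along z from bore_floor; the same axes
- plunger: loose plunger in the bore, about 180 g: steel rod 24 mm thick, 110 mm long, with a round black head 32 mm across, 24 mm high on its end. Origin at its foot's centre, z along the rod to the head, whose middle is 122 mm along z. At the start it is pushed in, foot on bore_floor, 20 mm of bare rod showing between barrel and head. It slides freely and falls back in if let go
- cap: aluminium flanged blanking cap, about 140 g: flange 64 mm across, 6 mm thick, with a plain round boss 40 mm across on it, 40 mm high in all. Origin at the centre of the flange's flat underside, z towards the boss's top. At the start it lies boss up on the rack's slope, z leaning 0.40 rad from vertical towards the rack's -x
- cap_top (a point): centre of the boss's top face, 40 mm along the cap's z from its origin; the same axes
- rack: small plywood rack fixed to the table, 88 x 90 mm, to the robot's left or right. Its top is a slope rising to its +x (away from the robot) at 0.40 rad, the slope's centre 42 mm above the origin; there the cap lies against two 5 mm high pins on the low side. Origin at the underside's centre; yaw within 0.3 rad
- bin: open grey plastic bin 100 x 130 x 45 mm, a bystander; origin at the centre of its underside
- screwdriver: screwdriver lying on the table, a bystander; origin under its middle
- collar: flat steel collar ring, 54 mm across, 12 mm high, with a 36 mm hole, a bystander; origin at the centre of its underside
- cup: open paper-white cup 76 mm across, 90 mm high, a bystander; origin at the centre of its underside
- jar: closed glass jar 60 mm across, 110 mm high, a bystander; origin at the centre of its underside
- weight: brass weight 48 mm across, 58 mm high, with a narrow knob, a bystander; origin at the centre of its underside
- spare_rod: plain steel rod without a head, 24 mm thick, 110 mm long, lying down, a bystander; origin under its middle
Not all that is in view belongs to the job. Leave any green look-alike of the cap alone.

How it is judged (in metres and radians):
On the way, in this order (a step that is already met when the one before it is completed fails the run):
1. the cap sits flange down and flat in the pocket, let go, with the plunger still home (horizontal distance between cap and pocket below 0.004 m and z of cap in the frame of pocket between -0.003 and 0.003 m and angle between the z axis of cap and the z axis of rig, either way round below 0.06 rad and z of cap_top in the frame of pocket above 0.03 m and contact force between the fingers and cap below 0.2 N and linear speed of cap below 0.01 m/s and z of plunger in the frame of bore_floor below 0.008 m), for 0.3 s.
2. the plunger is drawn 40 mm out and gripped at rest (z of plunger in the frame of bore_floor between 0.033 and 0.047 m and angle between the z axis of plunger and the z axis of bore_floor, either way round below 0.06 rad and x of plunger in the frame of bore_floor between -0.004 and 0.004 m and y of plunger in the frame of bore_floor between -0.004 and 0.004 m and contact force between the fingers and plunger above 2 N and linear speed of plunger below 0.01 m/s), for 0.3 s.
At the end, for the whole second after the job is handed in: Plunger held at rest by the fingers (over 2 N), its foot 33 to 47 mm off the bore's floor along the bore, within 4 mm and 0.06 rad of the bore's axis; cap seated flange down in the pocket (within 4 mm of centre, 3 mm in height, 0.06 rad of flat), at rest and not touched by the fingers (all of step 2 and horizontal distance between cap and pocket below 0.004 m and z of cap in the frame of pocket between -0.003 and 0.003 m and angle between the z axis of cap and the z axis of rig, either way round below 0.06 rad and z of cap_top in the frame of pocket above 0.03 m and contact force between the fingers and cap below 0.2 N and linear speed of cap below 0.01 m/s); the arm keeps its last pose, push and grip.
It fails at once if the plunger is pulled far out of the barrel (over 70 mm) (z of plunger in the frame of bore_floor above 0.07 m).
It fails at once if the plunger is wrenched in its bore (over 80 N against the barrel) (contact force between plunger and rig above 80 N).
It fails at once if a bystander is moved by more than 30 mm (distance of any of bin, screwdriver, collar, cup, jar, weight, spare_rod from where it was at the start of the episode above 0.03 m).
It also fails if it takes over 54 s, if anything falls off the work surface, if the arm or the gripper's body presses on something with over 40 N, if the wrist force passes 120 N, or if a joint passes its speed limit or range.

## Robot

A 6-joint arm with a two-finger parallel gripper is mounted at the origin on the work surface. World frame = base frame: x ahead of the robot, y to its left, z up, the work surface at z = 0. Lengths are in mm, angles in degrees, forces in N, time in s.
With the tool pointing down it reaches from about 350 to 850 mm from the base axis. Payload 8.1 kg.
Tool frame: the origin (TCP) lies at the very end of the fingers, on their centre line; the grasp point (between the pads) lies 19 mm behind it; z points along the fingers, y is the line along which they close (so a half turn about z gives the same grasp; the last joint's range is limited). The gripper opens to 85 mm and grips with 20 to 120 N. Pads are 22 mm wide; open, the fingers measure 114 mm over their backs; the gripper's body (76 mm by 85 mm) begins 54 mm behind the grasp point. The pads swing forward as they close: fully open they stand 13 mm farther back than shut.
Start: joints at [65.352, 7.471, 85.268, -0, 87.261, -4.893], TCP at [202.784, 564.698, 231.292] pointing down, gripper open.
Joint ranges: [-169.43, 169.43], [-51.17, 129.36], [1.28, 143.12], [-76.62, 256.62], [0, 156.53], [-152.29, 152.29]. Speed limits (degrees/s): [136.94, 136.94, 159.86, 180, 180, 180].

## Interface

Orientations are given as [roll, pitch, yaw] about the fixed x, y, z axes, in that order (R = Rz(yaw) Ry(pitch) Rx(roll)).
In Python, from bench import sense, eyes, job, models gives the robot as it stands. The module is installed in compiled form; this text tells all that it offers.
- The arm moves only by the tool apply_moves, never from a script. Its argument "rows" is a list of rows, each a list of 6 numbers: the shift along the tool's x, y, z in mm, then the turn, a rotation vector about the tool's x, y, z in rad. In form: [[dx, dy, dz, rx, ry, rz], ...]. A call has exactly 5 rows; each row shifts and turns the commanded pose from where the row before left it, along the tool's axes as they then stand; what a row does not reach is not made up. A row lasts 1/8 s, in which the tool goes at most 62.5 mm and 10.7 degrees, less where a joint would pass 70% of its speed; a pose out of reach is approached as far as the arm can. A call is refused whole if a number of a shift passes 62.5 or a number of a turn 0.188, either way. A call with a gripper value outside its range is refused whole. "fingers" is the finger opening in mm, from 0 to 85.4, set as the call begins (left out, the last holds). The fingers move at their own pace and stop on an object; "grip_force" is the grip in N (left out, the last holds). Time passes only in rows, so rows that do not move let the fingers close, or fill a call up. It gives the time, the measured TCP pose, the force, the opening and the grip force at its end, in the units of the state.
- sense(): the state, without advancing time (a new reading comes with each control period).
- eyes.snapshot(name): name is "scene" or "side" or "wrist"; returns (picture, depth): 420x560x3 uint8, red, green, blue; 420x560 float32, mm along the optical axis (not along the pixel's ray), 0 where there is no reading.
- eyes.get_calibration(name): a dict with "intrinsics" (3x3 intrinsics, pixels), "D" ([k1, k2, p1, p2, k3] as OpenCV has them; the pictures are not rectified), "R" (3x3) and "t" (3): a world point X has camera coordinates R X + t; the wrist camera has in their place "mount" (4x4, takes a point from camera to tool coordinates, whose origin is the TCP and whose axes are the flange's). Camera axes: x right, y down, z forward; pixel columns grow to the right and rows downward; lengths in mm; the calibration is good to about 2 mm. A picture is of the moment at which its call begins: read the wrist's pose just before it. get_calibration takes no time and is no camera call.
- job.hand_in(): hands the job in; it is judged then, once.
Trained networks look in the newest picture that a camera, given by its name, has taken for a name from the list of things; names that differ only in an ending like _2 or _b are one class to them, and where a whole thing is asked for, a point or a joint stands for the part that bears it (a point fixed in the world has none). Each returns a list of dicts, best first, with "confidence" (0 to 1); they miss things now and then, are a little off and sometimes report something else, mostly with a low value. They report only what shows in the picture. A call takes as long as a camera call. They do not tell look-alikes from the thing itself.
- models.boxes_of(name, camera): "xyz" ([x, y, z] in mm, in world coordinates, good to about 4 mm: the middle of the surface that is visible of it).
- models.cut_out(name, camera): "pixels" (420x560 bool, what is visible of it).
- models.place_of(name, camera): "xyz" ([x, y, z] in mm, in world coordinates, good to about 4 mm: a listed point, or the origin of a listed thing).
The state is a dict: "time": time; "joint_pos": joint angles; "qd": joint speeds; "joint_efforts": joint torques, N m; "tool_pos": TCP position; "tcp_rot": TCP orientation; "ft_force": force on the tool from outside, world axes, zero at the start; "wrist_torque": the same for the moment, N m; "finger_gap": finger opening in mm; "grip_force": force on a finger pad.
Only numpy, scipy, OpenCV 4.12 (cv2) and the standard library are available. Lean on these libraries where they do the work, as an engineer would, in place of code of your own. Each camera call takes 0.05 s, during which the arm holds its last target. There are 200 camera calls.

## Working session

There is one attempt and no reset: what is moved stays moved. The work goes in short steps, Python scripts to look and compute and a tool call to move; the robot and the scene stay as the last step left them, time stands still between calls to the robot, and variables do not carry over. Pictures are saved under pics/ and viewed, at most 10 in all, crops included, and the job is handed in when it is done.

Besides the shell and the picture viewer there is one more tool, called after "Call:" by a JSON object that holds its "op" and its "data", one argument or row to a line. apply_moves: Moves the arm, as the interface text tells. Its arguments: {"type":"object","properties":{"rows":{"type":"array"},"fingers":{"type":"number"},"grip_force":{"type":"number"}},"required":["rows"]}

```bash
mkdir -p pics
cat > h.py <<'E'
import numpy as np, cv2
from bench import sense, eyes, job, models
from scipy.spatial.transform import Rotation as Ro
def snap(n):
    s=sense(); im,d=eyes.snapshot(n); c=eyes.get_calibration(n)
    if 'mount' in c:
        T=np.eye(4); T[:3,:3]=Ro.from_euler('xyz',s['tcp_rot'],degrees=True).as_matrix(); T[:3,3]=s['tool_pos']
        W=T@np.array(c['mount'])
    else:
        R=np.array(c['R']);W=np.eye(4);W[:3,:3]=R.T;W[:3,3]=-R.T@np.array(c['t']).ravel()
    return im,d,c,W
def cloud(d,c,W):
    v,u=np.mgrid[:420,:560]; p=np.stack([u,v],-1).reshape(-1,1,2).astype(float)
    n=cv2.undistortPoints(p,np.array(c['intrinsics']),np.array(c['D'])).reshape(420,560,2)
    P=np.dstack([n*d[...,None],d]); P=P@W[:3,:3].T+W[:3,3]; P[d==0]=np.nan
    return P
E
python3 - <<'E'
from h import *
print(sense())
ims=[]
for n in ['scene','side']:
    im,d,c,W=snap(n); ims.append(im); np.savez(n+'0',im=im,P=cloud(d,c,W)); print(n,W[:3,3].round())
    for k in ['rig','pocket','bore_mouth','bore_floor','plunger','cap','cap_top','rack','bin','screwdriver','collar','cup','jar','weight','spare_rod']:
        print(k,[(np.round(r['xyz']).tolist(),round(r['confidence'],2)) for r in models.place_of(k,n)[:3]])
    cv2.imwrite(f'pics/{n}0.png',im[...,::-1])
E
```

```text
{'time': 0.0, 'joint_pos': array([ 6.53525546e+01,  7.51557395e+00,  8.53295242e+01, -1.41093495e-04,
        8.72626450e+01, -4.89417884e+00]), 'qd': array([ 0.02747436,  0.05758055,  0.03796128,  0.06641642,  0.08558577,
       -0.01861404]), 'joint_efforts': array([ 2.36059517e-03, -5.69399393e+01, -5.00555634e+01,  3.35361494e-05,
        1.44887177e-02,  6.63184665e-05]), 'tool_pos': array([202.53930033, 564.18783765, 230.23724213]), 'tcp_rot': array([-1.79892638e+02, -9.05177188e-03,  1.60246732e+02]), 'ft_force': array([ 0.42444675, -0.6338626 ,  0.29472525]), 'wrist_torque': array([-0.02527446, -0.01634798, -0.00560184]), 'grip_force': 0.0, 'finger_gap': 85.08113432624245}
scene [1323.  300. 1171.]
rig [([596.0, -15.0, -1.0], 0.84)]
pocket [([576.0, -106.0, 16.0], 0.65)]
bore_mouth [([602.0, 73.0, 119.0], 0.72), ([596.0, -14.0, 2.0], 0.71), ([778.0, -4.0, 0.0], 0.22)]
bore_floor [([632.0, 65.0, 32.0], 0.66)]
plunger [([406.0, 150.0, -4.0], 0.4)]
cap [([478.0, 445.0, -2.0], 0.9), ([529.0, 326.0, 46.0], 0.56)]
cap_top [([516.0, 318.0, 76.0], 0.92), ([482.0, 442.0, 40.0], 0.71)]
[... 424 characters left out ...]
 -3.0, 3.0], 0.74)]
side [425. 869. 651.]
rig [([589.0, -14.0, 3.0], 0.89), ([638.0, 64.0, 31.0], 0.37)]
pocket [([572.0, -104.0, 19.0], 0.85)]
bore_mouth [([603.0, 71.0, 113.0], 0.84)]
bore_floor [([635.0, 66.0, 33.0], 0.72)]
plunger []
cap [([482.0, 448.0, 5.0], 0.95), ([527.0, 320.0, 43.0], 0.65)]
cap_top [([480.0, 440.0, 39.0], 0.88), ([520.0, 322.0, 82.0], 0.81)]
rack [([538.0, 322.0, -1.0], 0.92)]
bin [([545.0, -341.0, -0.0], 0.77)]
screwdriver [([396.0, 27.0, 2.0], 0.89), ([518.0, 322.0, 80.0], 0.59)]
collar [([411.0, -162.0, -0.0], 0.66)]
cup [([741.0, 262.0, -2.0], 0.82)]
jar [([730.0, -236.0, -2.0], 0.69)]
weight [([406.0, 146.0, 1.0], 0.76)]
spare_rod [([777.0, -6.0, -4.0], 0.59)]
```

View pics/scene0.png

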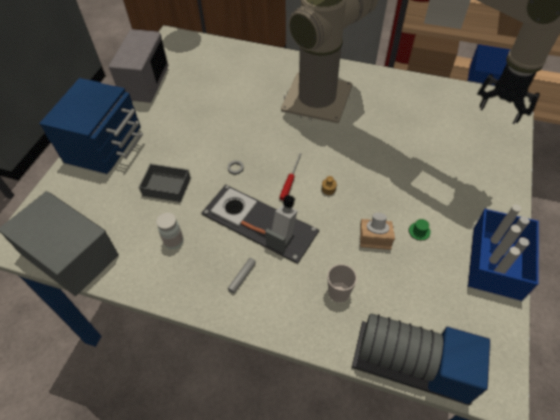

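View pics/side0.png

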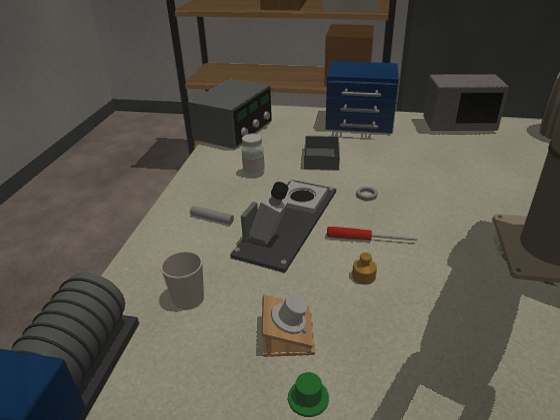

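The scene picture shows the real (grey) cap on the rack at (378,222) and the green look-alike at (420,228). The pocket is at (234,206) and the plunger head at (289,203). The side view agrees, with the cap at (295,312) and the head at (280,190).

```bash
cat >> h.py <<'E'
def pose():
    s=sense(); return np.array(s['tool_pos']),Ro.from_euler('xyz',s['tcp_rot'],degrees=True)
def plan(p,R,n,start=None):
    p0,R0=start if start else pose()
    rv=(R0.inv()*R).as_rotvec()/n; out=[]
    for i in range(n):
        Ri=R0*Ro.from_rotvec(rv*i)
        out.append(np.r_[Ri.inv().apply((np.array(p)-p0)/n),rv])
    for o in out: print(o[:3].round(1).tolist(),o[3:].round(4).tolist())
def Rz_y(z,y):
    z=np.array(z,float)/np.linalg.norm(z); y=np.array(y,float)-np.dot(y,z)*z; y/=np.linalg.norm(y)
    return Ro.from_matrix(np.c_[np.cross(y,z),y,z])
E
python3 - <<'E'
from h import *
c=eyes.get_calibration('wrist'); print(np.array(c['mount']).round(3),np.array(c['intrinsics']).round(1),c['D'])
# yaw of rig/rack from cloud
for n in ['scene','side']:
    z=np.load(n+'0.npz'); P=z['P']; im=z['im']
    m=(P[...,2]>8)&(P[...,2]<16)&(abs(P[...,0]-595)<130)&(abs(P[...,1]+15)<200)
    r=cv2.minAreaRect(P[m][:,:2].astype(np.float32)); print(n,'rig',r)
    m=(P[...,2]>15)&(P[...,2]<110)&(abs(P[...,0]-530)<65)&(abs(P[...,1]-322)<65)
    r=cv2.minAreaRect(P[m][:,:2].astype(np.float32)); print(n,'rack',r)
p,R=pose(); print(R.as_matrix().round(2))
plan([430,300,400],Rz_y([.25,0,-1],[0,1,0]),10)
E
```

```text
[[ 1.00000e-03 -9.65000e-01 -2.63000e-01  6.69050e+01]
 [ 1.00000e+00  0.00000e+00  1.00000e-03 -5.92000e-01]
 [-0.00000e+00 -2.63000e-01  9.65000e-01 -1.43834e+02]
 [ 0.00000e+00  0.00000e+00  0.00000e+00  1.00000e+00]] [[309.5   0.  282.5]
 [  0.  309.5 210. ]
 [  0.    0.    1. ]] [-0.06738535  0.          0.          0.          0.        ]
scene rig ((591.922119140625, -27.889129638671875), (237.11048889160156, 379.3498229980469), 4.2568864822387695)
scene rack ((536.5265502929688, 323.82574462890625), (89.65118408203125, 90.38607025146484), 11.250930786132812)
side rig ((595.841552734375, -25.44976806640625), (375.9022521972656, 257.94427490234375), 89.80374908447266)
side rack ((533.1721801757812, 323.4527587890625), (84.82127380371094, 93.01551818847656), 12.050518989562988)
[[-0.94  0.34 -0.  ]
 [ 0.34  0.94 -0.  ]
 [-0.   -0.   -1.  ]]
[-30.3, -17.2, -16.9] [-0.0042, -0.0243, -0.0343]
[-30.1, -18.2, -16.2] [-0.0042, -0.0243, -0.0343]
[-29.9, -19.2, -15.6] [-0.0042, -0.0243, -0.0343]
[-29.6, -20.1, -14.9] [-0.0042, -0.0243, -0.0343]
[-29.2, -21.1, -14.3] [-0.0042, -0.0243, -0.0343]
[-28.8, -22.0, -13.7] [-0.0042, -0.0243, -0.0343]
[-28.4, -22.9, -13.1] [-0.0042, -0.0243, -0.0343]
[-27.9, -23.8, -12.5] [-0.0042, -0.0243, -0.0343]
[-27.3, -24.7, -11.9] [-0.0042, -0.0243, -0.0343]
[-26.8, -25.6, -11.4] [-0.0042, -0.0243, -0.0343]
```

Run:
```python
from h import *
a=np.radians(11.6); z=-np.array([-np.sin(.4)*np.cos(a),-np.sin(.4)*np.sin(a),np.cos(.4)])
plan(np.array([518,320,79])-100*z,Rz_y(z,[-np.sin(a),np.cos(a),0]),10)
```

```text
[-34.6, -14.4, 6.0] [-0.0109, -0.039, -0.054]
[-33.5, -16.3, 7.2] [-0.0109, -0.039, -0.054]
[-32.3, -18.2, 8.3] [-0.0109, -0.039, -0.054]
[-30.9, -20.0, 9.3] [-0.0109, -0.039, -0.054]
[-29.4, -21.7, 10.2] [-0.0109, -0.039, -0.054]
[-27.8, -23.4, 11.1] [-0.0109, -0.039, -0.054]
[-26.0, -25.0, 11.9] [-0.0109, -0.039, -0.054]
[-24.2, -26.4, 12.6] [-0.0109, -0.039, -0.054]
[-22.2, -27.8, 13.2] [-0.0109, -0.039, -0.054]
[-20.1, -29.1, 13.7] [-0.0109, -0.039, -0.054]
```

Call:
{"op": "apply_moves", "data": {
  "rows": [
    [-34.6,-14.4,6,-0.011,-0.039,-0.054],
    [-33.5,-16.3,7.2,-0.011,-0.039,-0.054],
    [-32.3,-18.2,8.3,-0.011,-0.039,-0.054],
    [-30.9,-20,9.3,-0.011,-0.039,-0.054],
    [-29.4,-21.7,10.2,-0.011,-0.039,-0.054]
  ]
}}

```text
time: 2.22
tool_pos: [342.1, 437.7, 201.2]
tcp_rot: [178.4, 11.5, 175.7]
ft_force: [0.1, 0.5, -0.4]
finger_gap: 85.3
grip_force: 0.0
```

Call:
{"op": "apply_moves", "data": {
  "rows": [
    [-27.8,-23.4,11,-0.011,-0.039,-0.054],
    [-26,-25,12,-0.011,-0.039,-0.054],
    [-24.2,-26.4,12.6,-0.011,-0.039,-0.054],
    [-22.2,-27.8,13.2,-0.011,-0.039,-0.054],
    [-20,-29,13.7,-0.011,-0.039,-0.054]
  ]
}}

```text
time: 2.85
tool_pos: [480.5, 311.6, 171.2]
tcp_rot: [180.0, 23.0, -168.3]
ft_force: [0.1, 0.1, 0.1]
finger_gap: 85.2
grip_force: 0.0
```

Run:
```python
from h import *
s=sense(); print(s['time'],s['tool_pos'],s['tcp_rot'],s['joint_pos'])
im,d,c,W=snap('wrist'); P=cloud(d,c,W); np.savez('w1',im=im,P=P,W=W); cv2.imwrite('pics/w1.png',im[...,::-1])
for k in ['cap','cap_top','rack']:
    print(k,[(np.round(r['xyz'],1).tolist(),round(r['confidence'],2)) for r in models.place_of(k,'wrist')[:3]])
ms=models.cut_out('cap','wrist'); print([(r['confidence'],r['pixels'].sum()) for r in ms])
np.save('m1',[r['pixels'] for r in ms])
```

```text
2.85 [480.51987314 311.56161456 171.22058674] [ 179.9972237    23.03659159 -168.2759974 ] [ 33.02224985 -14.2583043  115.56455019  -9.70403419  57.45558147
 -65.00815745]
cap [([534.9, 323.9, 45.8], 0.94), ([479.1, 439.0, 1.5], 0.65)]
cap_top [([515.7, 317.8, 77.3], 0.93), ([479.6, 439.4, 37.8], 0.88), ([638.9, 69.0, 28.7], 0.42)]
rack [([534.3, 324.2, -0.0], 0.87)]
[(0.95, np.int64(3582)), (0.84, np.int64(3629))]
```

View pics/w1.png

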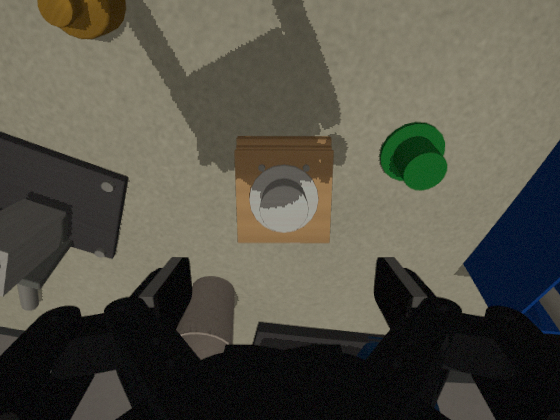

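The wrist picture shows the cap at (284,197), square on the rack (236–333, 137–243). The green one is to the right at (415,160). Next I fit the boss top.

```bash
cat >> h.py <<'E'
def planefit(X,it=4,tol=1.0):
    for _ in range(it):
        c=X.mean(0); n=np.linalg.svd(X-c,full_matrices=False)[2][2]; r=(X-c)@n; X=X[abs(r)<max(tol,1.5*r.std())]
    return c,n*np.sign(n[2]),len(X),r.std()
E
python3 - <<'E'
from h import *
z=np.load('w1.npz'); P=z['P']; m=np.load('m1.npy')
m=[k for k in m if abs(np.nanmean(P[k][:,1])-320)<30][0]
X=P[m]; X=X[~np.isnan(X[:,0])]
a=np.radians(11.7); zc=np.array([-np.sin(.4)*np.cos(a),-np.sin(.4)*np.sin(a),np.cos(.4)])
R=Rz_y(zc,[-np.sin(a),np.cos(a),0]); # x=yxz -> +x-ish
h=X@zc; hist=np.histogram(h,bins=np.arange(h.min(),h.max()+2,2)); print(hist[0],hist[1].round())
ht=np.percentile(h,95)
for lo,hi in [(-4,5),(-40,-30)]:
    S=X[(h>ht+lo)&(h<ht+hi)]
    print(planefit(S))
    L=R.inv().apply(S)[:,:2].astype(np.float32); (cx,cy),r=cv2.minEnclosingCircle(L); print('circ',R.apply([cx,cy,S.dot(zc).mean()]),r)
# rack slope: surrounding pixels
v,u=np.where(m); b=np.zeros_like(m); b[140:241,240:330]=1; b&=~cv2.dilate(m.astype(np.uint8),np.ones((7,7))).astype(bool)
S=P[b]; S=S[~np.isnan(S[:,0])]; S=S[abs(S@zc-np.median(S@zc))<5]; c,n,k,r=planefit(S); print('slope',c,n,k,r, np.degrees(np.arctan2(-n[1],-n[0])),np.arccos(n[2]), c@zc)
Z=P[...,2]; 
print('table',np.nanmedian(P[20:100,400:540,2]))
E
```

```text
[   3  510  999   17   10   21   13    9   22   17   14   18   16   16
   22   13   19   19  595 1210    5] [-187. -185. -183. -181. -179. -177. -175. -173. -171. -169. -167. -165.
 -163. -161. -159. -157. -155. -153. -151. -149. -147. -145.]
(array([517.09542514, 319.80586406,  80.18013447]), array([-0.38360825, -0.07821524,  0.92017775]), 1594, np.float64(0.49045408476475927))
circ [517.54249652 319.66758996  80.31346965] 20.1945743560791
(array([521.56298147, 319.68783335,  45.10203936]), array([-0.38061349, -0.07757264,  0.92147483]), 1297, np.float64(0.49215980326015896))
circ [530.42193848 322.53216276  49.06471701] 31.784421920776367
slope [526.23371238 324.0604338   40.89003955] [-0.38143062 -0.07769816  0.92112631] 3141 0.5042115130786924 11.51373530437612 0.39983223706788307 -188.59583103084606
table 1.307114332077333
```

Call:
{"op": "apply_moves", "data": {
  "rows": [
    [0.6,0.6,30,0,0,0],
    [0,0,30,0,0,0],
    [0,0,30,0,0,0],
    [0,0,25,0,0,0],
    [0,0,12,0,0,0]
  ],
  "fingers": 85
}}

```text
time: 3.72
tool_pos: [526.7, 323.6, 52.5]
tcp_rot: [180.0, 22.8, -168.3]
ft_force: [-0.8, 0.2, 0.0]
finger_gap: 85.0
grip_force: 0.0
```

Call:
{"op": "apply_moves", "data": {
  "rows": [
    [0,0,0,0,0,0],
    [0,0,0,0,0,0],
    [0,0,0,0,0,0],
    [0,0,0,0,0,0],
    [0,0,0,0,0,0]
  ],
  "fingers": 30,
  "grip_force": 50
}}

```text
time: 4.35
tool_pos: [528.0, 323.4, 55.7]
tcp_rot: [179.9, 23.0, -168.4]
ft_force: [-5.5, -0.8, 5.6]
finger_gap: 38.0
grip_force: 49.6
```

Run:
```python
from h import *
s=sense(); print(s['time'],s['tool_pos'],s['tcp_rot'],s['ft_force'],s['finger_gap'],s['grip_force'])
im,d,c,W=snap('wrist'); cv2.imwrite('pics/w2.png',im[...,::-1])
```

```text
4.35 [527.99067451 323.44775578  55.67710299] [ 179.91665039   23.04537634 -168.41003352] [-5.45279493 -0.7691678   5.64670414] 37.966431244751924 49.6372389793396
```

View pics/w2.png

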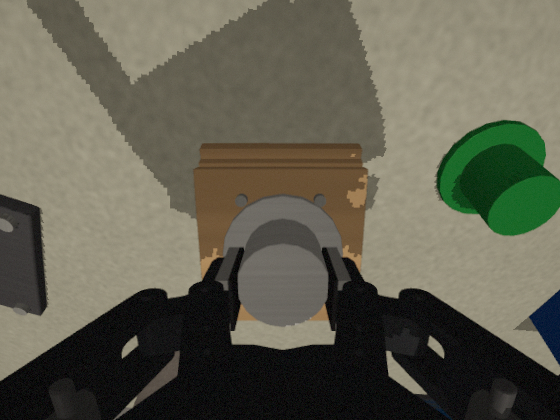

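The cap's boss is gripped between the pads, with its top centred near (283,272), and the flange is still on the slope. I lift along its axis and then measure the cap in the hand.

Call:
{"op": "apply_moves", "data": {
  "rows": [
    [0,0,-5,0,0,0],
    [0,0,-15,0,0,0],
    [0,0,-25,0,0,0],
    [0,0,-30,0,0,0],
    [0,0,-25,0,0,0]
  ]
}}

```text
time: 5.03
tool_pos: [488.8, 315.0, 148.0]
tcp_rot: [179.9, 23.0, -168.4]
ft_force: [0.2, 0.1, -0.2]
finger_gap: 38.1
grip_force: 50.5
```

```bash
cat > meas.py <<'E'
from h import *
def cap_in_hand():
    s=sense(); p,R=pose(); im,d,c,W=snap('wrist'); P=cloud(d,c,W)
    T=R.inv().apply((P-p).reshape(-1,3)).reshape(P.shape)
    b=np.zeros((420,560),bool); b[185:330,238:330]=1
    g=b&(T[...,2]<-15)&(T[...,2]>-45)&(abs(T[...,1])<24)&(abs(T[...,0])<28)
    hsv=cv2.cvtColor(im,cv2.COLOR_RGB2HSV); g&=hsv[...,2]>55
    S=T[g]; zt=np.median(S[:,2]); S=S[abs(S[:,2]-zt)<4]; print('top z',zt,len(S))
    c0,n,k,r=planefit(S); print('plane(tool)',c0.round(2),n.round(4),k,round(r,2))
    (cx,cy),rr=cv2.minEnclosingCircle(S[:,:2].astype(np.float32)); print('circ',cx,cy,rr, 'pct',np.percentile(S[:,0],[1,99]),np.percentile(S[:,1],[1,99]))
    return im
if __name__=='__main__':
    s=sense(); print(s['time'],s['tool_pos'],s['tcp_rot'],s['ft_force'],s['finger_gap'])
    im=cap_in_hand()
    y=np.radians(-12); X=np.array([np.cos(y),np.sin(y),0]); Y=np.array([-np.sin(y),np.cos(y),0])
    tgt=np.array([574,-105,210])+75*X
    p,R=pose(); via=p+(tgt-p)*.35; via[2]=235
    print('A');plan(via,Rz_y([0,0,-1],Y)*Ro.identity(),8)
    print('B');plan(tgt,Rz_y([0,0,-1],Y),7,(via,Rz_y([0,0,-1],Y)))
E
python3 meas.py
```

```text
5.025 [488.78080395 314.9556178  148.01484631] [ 179.93348304   22.98477128 -168.40889257] [ 0.21168009  0.07341808 -0.17513496] 38.05963467139875
top z -26.758238370270377 6316
plane(tool) [  1.87  -0.23 -26.82] [-0.0012 -0.0024  1.    ] 5629 0.46
circ -0.740253210067749 0.17882658541202545 22.338817596435547 pct [-17.09223885  20.33503331] [-18.40440083  17.92101085]
A
[-6.8, -20.1, -8.5] [0.0107, 0.0498, 0.0508]
[-7.4, -19.8, -8.6] [0.0107, 0.0498, 0.0508]
[-8.0, -19.5, -8.8] [0.0107, 0.0498, 0.0508]
[-8.5, -19.2, -9.0] [0.0107, 0.0498, 0.0508]
[-9.0, -18.8, -9.2] [0.0107, 0.0498, 0.0508]
[-9.5, -18.5, -9.5] [0.0107, 0.0498, 0.0508]
[-9.9, -18.1, -9.8] [0.0107, 0.0498, 0.0508]
[-10.3, -17.7, -10.1] [0.0107, 0.0498, 0.0508]
B
[-22.8, -36.6, 3.6] [0.0, 0.0, 0.0]
[-22.8, -36.6, 3.6] [0.0, 0.0, 0.0]
[-22.8, -36.6, 3.6] [0.0, 0.0, 0.0]
[-22.8, -36.6, 3.6] [0.0, 0.0, 0.0]
[-22.8, -36.6, 3.6] [0.0, 0.0, 0.0]
[-22.8, -36.6, 3.6] [0.0, 0.0, 0.0]
[-22.8, -36.6, 3.6] [0.0, 0.0, 0.0]
```

Call:
{"op": "apply_moves", "data": {
  "rows": [
    [-5.4,-16.1,-6.8,0.0086,0.0398,0.0406],
    [-5.9,-15.9,-6.9,0.0086,0.0398,0.0406],
    [-6.2,-15.7,-7,0.0086,0.0398,0.0406],
    [-6.6,-15.5,-7.1,0.0086,0.0398,0.0406],
    [-7,-15.2,-7.3,0.0086,0.0398,0.0406]
  ]
}}

```text
time: 5.7
tool_pos: [517.2, 238.2, 188.4]
tcp_rot: [178.9, 11.3, 179.5]
ft_force: [0.6, 0.3, -2.3]
finger_gap: 37.7
grip_force: 50.4
```

Call:
{"op": "apply_moves", "data": {
  "rows": [
    [-7.2,-15,-7.4,0.0086,0.0398,0.0406],
    [-7.5,-14.8,-7.6,0.0086,0.0398,0.0406],
    [-7.7,-14.6,-7.8,0.0086,0.0398,0.0406],
    [-8,-14.4,-7.9,0.0086,0.0398,0.0406],
    [-8.2,-14.2,-8.1,0.0086,0.0398,0.0406]
  ]
}}

```text
time: 6.32
tool_pos: [544.7, 161.9, 230.3]
tcp_rot: [-179.8, -0.2, 167.9]
ft_force: [-0.2, 0.5, -2.3]
finger_gap: 38.0
grip_force: 50.4
```

Call:
{"op": "apply_moves", "data": {
  "rows": [
    [-16,-25.6,2,0,0,0],
    [-16,-25.6,2,0,0,0],
    [-16,-25.6,2,0,0,0],
    [-16,-25.6,2,0,0,0],
    [-16,-25.6,2,0,0,0]
  ]
}}

```text
time: 6.95
tool_pos: [596.4, 19.6, 220.2]
tcp_rot: [-179.8, -0.2, 168.0]
ft_force: [-0.1, -0.2, -1.9]
finger_gap: 38.0
grip_force: 50.4
```

Call:
{"op": "apply_moves", "data": {
  "rows": [
    [-16,-25.6,3,0,0,0],
    [-16,-25.6,3,0,0,0],
    [-16,-25.6,3,0,0,0],
    [-16,-25.6,3,0,0,0],
    [-16,-25.6,3,0,0,0]
  ]
}}

```text
time: 7.58
tool_pos: [648.0, -122.2, 205.3]
tcp_rot: [-179.8, -0.2, 168.0]
ft_force: [0.3, 0.4, -1.9]
finger_gap: 38.0
grip_force: 50.4
```

Run:
```python
from h import *
from meas import cap_in_hand
s=sense(); print(s['time'],s['tool_pos'],s['tcp_rot'],s['ft_force'],s['finger_gap'])
im=cap_in_hand(); im,d,c,W=snap('wrist'); P=cloud(d,c,W); np.savez('w3',im=im,P=P,W=W); cv2.imwrite('pics/w3.png',im[...,::-1])
for k in ['pocket','bore_mouth','bore_floor','rig']:
    print(k,[(np.round(r['xyz'],1).tolist(),round(r['confidence'],2)) for r in models.place_of(k,'wrist')[:3]])
```

```text
7.575 [ 647.9990751  -122.22531637  205.29981962] [-1.79793086e+02 -1.60595175e-01  1.67998310e+02] [ 0.31451602  0.4493471  -1.88949021] 37.963633110638085
top z -26.523967293631305 6301
plane(tool) [  2.3   -0.4  -26.58] [-3.8e-03 -9.0e-04  1.0e+00] 5605 0.46
circ 1.4319854974746704 -1.9287029504776 21.335105895996094 pct [-16.64651129  20.65178823] [-18.64411222  17.69800655]
pocket [([567.2, -104.5, 21.2], 0.92)]
bore_mouth [([603.2, 74.3, 117.0], 0.58)]
bore_floor [([640.6, 68.5, 27.3], 0.55)]
rig [([593.1, -16.5, 0.6], 0.88)]
```

View pics/w3.png

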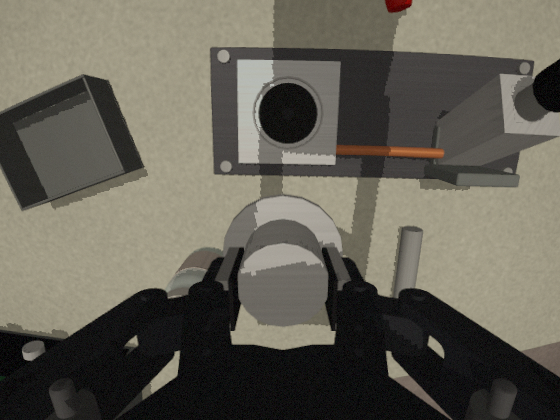

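The block is at (237–340, 60–165) with the pocket at (288,112), nearly square to the tool. The cap is held upright at (283,270). Next I measure the pocket and yaw from depth.

Run:
```python
from h import *
z=np.load('w3.npz'); P=z['P']; im=z['im']
print('table',np.nanmedian(P[200:240,60:150,2]),np.nanmedian(P[10:35,100:200,2]))
B=np.zeros((420,560),bool); B[50:175,225:350]=1
t=B&(P[...,2]>23.0+0)&(P[...,2]<34); print(planefit(P[t&~np.isnan(P[...,0])]))
hsv=cv2.cvtColor(im,cv2.COLOR_RGB2HSV); print(im[150,245],im[150,280],im[112,320],im[112,290])
# block top edges, per height and brightness
zt=np.nanmedian(P[t][:,2]); t=B&(abs(P[...,2]-zt)<3)
t=cv2.morphologyEx(t.astype(np.uint8),cv2.MORPH_OPEN,np.ones((5,5)))
n,l,st,_=cv2.connectedComponentsWithStats(t); k=1+np.argmax(st[1:,4]); t=l==k
cs,_=cv2.findContours(t.astype(np.uint8),cv2.RETR_EXTERNAL,cv2.CHAIN_APPROX_NONE)
X=P[t][:,:2].astype(np.float32); r=cv2.minAreaRect(X); print('block',zt,r)
# black disc by edges
g=cv2.cvtColor(im,cv2.COLOR_RGB2GRAY)
dk=((g<35)&B).astype(np.uint8); n,l,st,ce=cv2.connectedComponentsWithStats(dk); 
k=l[112,290] or 1+np.argmax(st[1:,4]); print('disc px',st[k],ce[k])
ys,xs=np.where(l==k); hull=cv2.convexHull(np.c_[xs,ys].astype(np.int32)); e=cv2.fitEllipse(hull); print('ellipse',e)
# floor points
f=l==k; Q=P[f]; Q=Q[~np.isnan(Q[:,0])]; print('floor z',np.median(Q[:,2])); print('disc world',cv2.minEnclosingCircle(Q[:,:2].astype(np.float32)),np.percentile(Q[:,:2],[1,99],axis=0).mean(0))
# project ellipse center onto floor
u=int(round(e[0][0]));v=int(round(e[0][1])); print(P[v-1:v+2,u-1:u+2].reshape(-1,3).mean(0))
# base plate yaw
b=(P[...,2]>8)&(P[...,2]<17)&(P[...,0]<670)&(P[...,1]>-210); b[180:]=0
n,l,st,ce=cv2.connectedComponentsWithStats(b.astype(np.uint8)); k=1+np.argmax(st[1:,4]); print('base',st[k],cv2.minAreaRect(P[l==k][:,:2].astype(np.float32)))
```

```text
table 1.1908716461652489 1.217267050738542
(array([ 569.95132888, -105.43412708,   27.25334834]), array([-4.86452420e-04,  9.72964782e-04,  9.99999408e-01]), 5362, np.float64(0.5170543016557793))
[185 180 171] [119 118 110] [115 112 105] [20 22 21]
block 27.216334209855177 ((572.5759887695312, -99.07836151123047), (114.9819107055664, 100.83345794677734), 76.99974822998047)
disc px [ 260   83   57   60 2676] [287.5044843  112.68834081]
ellipse ((287.51025390625, 112.6980209350586), (56.85848617553711, 59.59231948852539), 0.738578200340271)
floor z 21.638203938239712
disc world ((570.7271118164062, -105.90234375), 29.45865249633789) [ 570.71403343 -105.69683423]
[ 570.7761118  -105.17499938   22.03677339]
base [  210    47   325   132 19870] ((591.1104736328125, -18.18212890625), (340.8994140625, 131.20773315429688), 77.01087188720703)
```

Run:
```python
from h import *
y=np.radians(-13); Y=np.array([-np.sin(y),np.cos(y),0]); R=Rz_y([0,0,-1],Y)
plan([572.75,-105.8,54],R,10)
```

```text
[7.6, -0.1, 15.2] [-0.0003, -0.0003, 0.0018]
[7.6, -0.1, 15.2] [-0.0003, -0.0003, 0.0018]
[7.6, -0.1, 15.2] [-0.0003, -0.0003, 0.0018]
[7.6, -0.1, 15.2] [-0.0003, -0.0003, 0.0018]
[7.6, -0.1, 15.2] [-0.0003, -0.0003, 0.0018]
[7.6, -0.2, 15.2] [-0.0003, -0.0003, 0.0018]
[7.6, -0.2, 15.2] [-0.0003, -0.0003, 0.0018]
[7.6, -0.2, 15.2] [-0.0003, -0.0003, 0.0018]
[7.6, -0.2, 15.1] [-0.0003, -0.0003, 0.0018]
[7.6, -0.2, 15.1] [-0.0003, -0.0003, 0.0018]
```

Call:
{"op": "apply_moves", "data": {
  "rows": [
    [7.6,-0.1,15,0,0,0.002],
    [7.6,-0.1,15,0,0,0.002],
    [7.6,-0.1,15,0,0,0.002],
    [7.6,-0.1,15,-0.001,-0.001,0.002],
    [7.6,-0.1,15,-0.001,-0.001,0.002]
  ]
}}

```text
time: 8.5
tool_pos: [610.1, -112.7, 130.4]
tcp_rot: [-179.9, -0.0, 167.5]
ft_force: [0.8, 0.1, -1.9]
finger_gap: 38.3
grip_force: 50.5
```

Call:
{"op": "apply_moves", "data": {
  "rows": [
    [9,-0.2,18,-0.001,-0.001,0.002],
    [9,-0.2,18,0,0,0.002],
    [9,-0.2,18,0,0,0.002],
    [7,-0.2,15,0,0,0.002],
    [4,-0.2,7,0,0,0]
  ]
}}

```text
time: 9.12
tool_pos: [572.2, -105.9, 53.7]
tcp_rot: [-180.0, -0.1, 167.0]
ft_force: [0.0, 0.0, -0.9]
finger_gap: 38.0
grip_force: 50.6
```

Run:
```python
from h import *
from meas import cap_in_hand
s=sense(); print(s['time'],s['tool_pos'],s['tcp_rot'],s['ft_force'],s['finger_gap'])
im=cap_in_hand(); im,d,c,W=snap('wrist'); P=cloud(d,c,W); np.savez('w4',im=im,P=P,W=W)
cv2.imwrite('pics/w4.png',cv2.resize(im[90:390,90:490,::-1],(800,600),interpolation=cv2.INTER_CUBIC))
```

```text
9.125 [ 572.23595876 -105.90379733   53.66391323] [-1.79962498e+02 -5.20386892e-02  1.67006896e+02] [ 0.03447492  0.00945857 -0.9311869 ] 37.96096267186539
top z -26.54282061446977 6304
plane(tool) [  2.2   -0.45 -26.6 ] [-0.004  -0.0014  1.    ] 5628 0.46
circ -0.10293769836425781 -0.8352188467979431 21.966264724731445 pct [-16.6040618   20.69358739] [-18.61889869  17.71612685]
```

View pics/w4.png

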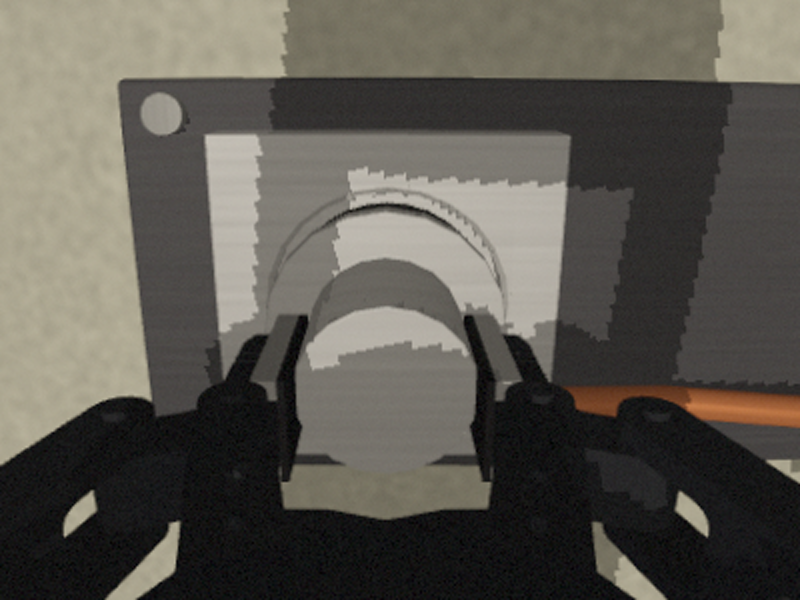

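The flange arc (top at about (387,205)) and the pocket rim arc (top at about (383,189)) share the same middle column as the block (205–570). That leaves the x offset to check from depth.

Run:
```python
from h import *
from scipy.optimize import least_squares
z=np.load('w4.npz'); P=z['P']; p=np.array([572.236,-105.904,53.664]); R=Ro.from_euler('xyz',[-179.96,-.052,167.007],degrees=True)
T=R.inv().apply((P-p).reshape(-1,3)).reshape(P.shape)
B=np.zeros((420,560),bool); B[150:290,180:390]=1
tz=T[...,2]
print(np.histogram(tz[B],bins=np.arange(0,50,2)))
f=B&(tz>4)&(tz<12); F=T[f]; print('flange z',np.median(F[:,2]))
n,l,st,_=cv2.connectedComponentsWithStats(f.astype(np.uint8)); f=l==1+np.argmax(st[1:,4])
e=f&~cv2.erode(f.astype(np.uint8),np.ones((3,3))).astype(bool); E=T[e]; E=E[np.hypot(E[:,0],E[:,1])>27]
g=least_squares(lambda q:np.hypot(E[:,0]-q[0],E[:,1]-q[1])-32,[2,0],loss='soft_l1'); print('flange centre',g.x,len(E),abs(g.fun).mean())
b=B&(abs(tz-np.median(tz[B&(tz>22)&(tz<32)]))<2.5); print('block z',np.median(tz[b]))
for v in range(160,200,6):
    row=T[v][b[v]]; 
    if len(row)>30: print('y',row[:,1].min().round(1),row[:,1].max().round(1),end=' ')
for u in range(205,360,15):
    col=T[:,u][b[:,u]]; 
    if len(col)>3: print('x',col[:,0].max().round(1),end=' ')
```

```text
(array([  76,   72,   85, 1822, 1483,   88,   30,    0,    0,    0,    0,
          1, 2680, 8156,  213,  319,  713,   41,   15, 1567, 4381,   31,
          0,    0]), array([ 0,  2,  4,  6,  8, 10, 12, 14, 16, 18, 20, 22, 24, 26, 28, 30, 32,
       34, 36, 38, 40, 42, 44, 46, 48]))
flange z 7.920909847335864
flange centre [ 0.92580915 -0.65241297] 333 0.8006210865838167
block z 26.449710669728045
y -49.6 49.4 y -49.2 49.0 y -49.6 49.6 y -49.7 49.4 y -48.8 49.2 y -49.9 49.0 y -49.6 49.4 x 51.1 x 51.1 x 51.2 x 51.1 x 51.1 x 50.9 x 51.0 x 51.0 x 51.1 x 51.1 x 51.1
```

Call:
{"op": "apply_moves", "data": {
  "rows": [
    [0,0.3,5,0,0,0],
    [0,0,5,0,0,0],
    [0,0,3,0,0,0],
    [0,0,2,0,0,0],
    [0,0,1,0,0,0]
  ]
}}

```text
time: 9.85
tool_pos: [573.1, -106.4, 38.4]
tcp_rot: [-180.0, 0.0, 167.0]
ft_force: [-0.6, 0.0, -2.0]
finger_gap: 37.9
grip_force: 50.6
```

Call:
{"op": "apply_moves", "data": {
  "rows": [
    [0,0,0.6,0,0,0],
    [0,0,0.6,0,0,0],
    [0,0,0.4,0,0,0],
    [0,0,0,0,0,0],
    [0,0,0,0,0,0]
  ]
}}

```text
time: 10.48
tool_pos: [573.1, -106.4, 37.0]
tcp_rot: [-180.0, 0.0, 167.0]
ft_force: [-0.1, 0.9, -1.6]
finger_gap: 37.9
grip_force: 50.6
```

Call:
{"op": "apply_moves", "data": {
  "rows": [
    [0.4,0.3,0.7,0,0,0],
    [0,0,0.7,0,0,0],
    [0,0,0.6,0,0,0],
    [0,0,0,0,0,0],
    [0,0,0,0,0,0]
  ]
}}

```text
time: 11.1
tool_pos: [572.8, -106.0, 34.9]
tcp_rot: [-180.0, 0.0, 167.0]
ft_force: [0.0, -0.2, -1.8]
finger_gap: 37.7
grip_force: 50.6
```

Call:
{"op": "apply_moves", "data": {
  "rows": [
    [0,0,0.5,0,0,0],
    [0,0,0.5,0,0,0],
    [0,0,0.2,0,0,0],
    [0,0,0,0,0,0],
    [0,0,0,0,0,0]
  ]
}}

```text
time: 11.72
tool_pos: [572.9, -106.1, 34.6]
tcp_rot: [-180.0, 0.0, 167.0]
ft_force: [-4.6, 0.8, 7.9]
finger_gap: 38.3
grip_force: 51.4
```

Call:
{"op": "apply_moves", "data": {
  "rows": [
    [0,0,0.3,0,0,0],
    [0,0,0,0,0,0],
    [0,0,0,0,0,0],
    [0,0,0,0,0,0],
    [0,0,0,0,0,0]
  ],
  "fingers": 62
}}

```text
time: 12.35
tool_pos: [572.8, -106.0, 33.4]
tcp_rot: [-180.0, 0.0, 167.0]
ft_force: [-0.4, -0.2, -0.5]
finger_gap: 61.8
grip_force: 0.0
```

Call:
{"op": "apply_moves", "data": {
  "rows": [
    [0,0,-5,0,0,0],
    [0,0,-20,0,0,0],
    [0,0,-30,0,0,0],
    [0,0,-35,0,0,0],
    [0,0,-30,0,0,0]
  ]
}}

```text
time: 12.98
tool_pos: [573.5, -106.1, 156.8]
tcp_rot: [-179.9, 0.2, 167.0]
ft_force: [-0.2, -0.3, -0.6]
finger_gap: 62.2
grip_force: 0.0
```

Call:
{"op": "apply_moves", "data": {
  "rows": [
    [-6,0,-25,0,0,0],
    [-6,0,-25,0,0,0],
    [-6,0,0,0,0,0],
    [-6,0,0,0,0,0],
    [0,0,0,0,0,0]
  ]
}}

```text
time: 13.6
tool_pos: [595.7, -111.2, 202.0]
tcp_rot: [-180.0, -0.1, 167.0]
ft_force: [0.1, 0.2, -0.7]
finger_gap: 62.1
grip_force: 0.0
```

Run:
```python
from h import *
from scipy.optimize import least_squares
s=sense(); p,R=pose(); print(s['time'],s['tool_pos'],s['tcp_rot'],s['ft_force'],s['finger_gap'])
im,d,c,W=snap('wrist'); P=cloud(d,c,W); np.savez('w5',im=im,P=P,W=W); cv2.imwrite('pics/w5.png',im[...,::-1])
for k in ['pocket','cap','cap_top','bore_mouth','bore_floor','plunger']:
    print(k,[(np.round(r['xyz'],1).tolist(),round(r['confidence'],2)) for r in models.place_of(k,'wrist')[:2]])
n=np.hypot(P[...,0]-570.7,P[...,1]+105.8)<60
b=n&(P[...,2]>24); h=P[n][:,2]; hh=np.histogram(h[~np.isnan(h)],bins=np.arange(16,70,2)); print(hh)
t=n&(P[...,2]>52); print('boss',planefit(P[t]),cv2.minEnclosingCircle(P[t][:,:2].astype(np.float32)), (P[t][:,:2].min(0)+P[t][:,:2].max(0))/2)
a=np.radians(-13);X=np.array([np.cos(a),np.sin(a)]);Y=np.array([-np.sin(a),np.cos(a)])
q=n&(abs(P[...,2]-27.2)<2.2); L=np.c_[P[q][:,:2]@X,P[q][:,:2]@Y]; print('block rig-frame mid',np.percentile(L,[.5,99.5],axis=0))
bt=P[t][:,:2]; Lb=np.c_[bt@X,bt@Y]; print('boss rig-frame',np.percentile(Lb,[.5,99.5],axis=0))
```

```text
13.6 [ 595.72325853 -111.18001953  202.04834926] [-1.79961259e+02 -1.12831727e-01  1.66962276e+02] [ 0.09531652  0.20001678 -0.72488251] 62.06502743544188
pocket []
cap [([574.3, -106.1, 25.9], 0.7)]
cap_top [([569.0, -110.7, 58.7], 0.65)]
bore_mouth []
bore_floor [([642.5, 69.3, 32.1], 0.95)]
plunger []
(array([   0,    8,  247,   89,  348, 5611, 1179,    4,    5,    3,    3,
          1,    6,    6,    5,    1,    9,    5,    2,    6,    5,   31,
       1141,  267,    0,    0]), array([16, 18, 20, 22, 24, 26, 28, 30, 32, 34, 36, 38, 40, 42, 44, 46, 48,
       50, 52, 54, 56, 58, 60, 62, 64, 66, 68]))
boss (array([ 583.28866826, -108.75470707,  279.70236909]), array([ 0.97319846, -0.22464835,  0.04917191]), 27286, np.float64(2.925663102829245)) ((582.2972412109375, -108.49061584472656), 58.71714782714844) [ 583.73177084 -108.56078909]
block rig-frame mid [[530.45831226 -24.10738288]
 [630.49923177  74.9857951 ]]
boss rig-frame [[569.39377309 -32.70575701]
 [613.0234629   83.22892447]]
```

View pics/w5.png

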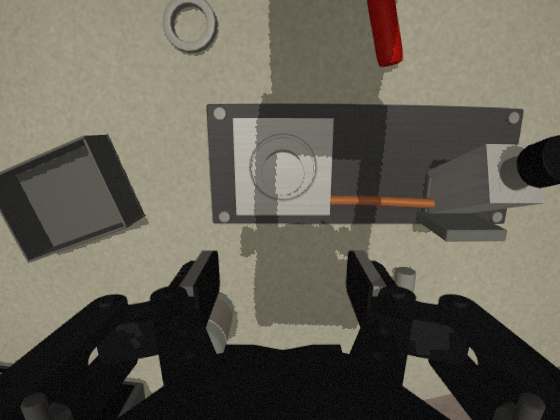

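The cap is seated flush in the pocket: the flange is at block-top height with the boss 34 mm above it, and the rim is visible at (283,166). The plunger head is at (546,162). I move to a view pose aligned with the bore.

Run:
```python
from h import *
z=np.load('w5.npz'); P=z['P']
t=(np.hypot(P[...,0]-570.7,P[...,1]+105.8)<30)&(abs(P[...,2]-61)<3); Q=P[t]; c,n,k,r=planefit(Q); print('boss top',c,n,k,cv2.minEnclosingCircle(Q[:,:2].astype(np.float32)))
a=np.radians(-13);X=np.array([np.cos(a),np.sin(a),0]);Y=np.array([-np.sin(a),np.cos(a),0]); b=-np.sin(.35)*X+np.cos(.35)*np.array([0,0,1])
print(580.48*X+25.44*Y)
plan(np.array([592,75.5,146])+102*b,Rz_y(-b,Y),10)
```

```text
boss top [ 571.65462895 -106.22232045   61.34981046] [ 0.00152763 -0.00167474  0.99999743] 1227 ((571.9917602539062, -106.38994598388672), 20.039710998535156)
[ 571.32509003 -105.79161358    0.        ]
[8.1, 18.1, -3.9] [-0.0001, -0.035, -0.0]
[8.0, 18.1, -4.2] [-0.0001, -0.035, -0.0]
[7.8, 18.1, -4.4] [-0.0001, -0.035, -0.0]
[7.6, 18.1, -4.7] [-0.0001, -0.035, -0.0]
[7.5, 18.1, -5.0] [-0.0001, -0.035, -0.0]
[7.3, 18.1, -5.2] [-0.0001, -0.035, -0.0]
[7.1, 18.1, -5.5] [-0.0001, -0.035, -0.0]
[6.9, 18.1, -5.7] [-0.0001, -0.035, -0.0]
[6.7, 18.1, -6.0] [-0.0001, -0.035, -0.0]
[6.5, 18.1, -6.2] [-0.0001, -0.035, -0.0]
```

Boss centre is within 1 mm of the block centre and flat.

Call:
{"op": "apply_moves", "data": {
  "rows": [
    [8.1,18.1,-4,0,-0.035,0],
    [8,18.1,-4.2,0,-0.035,0],
    [7.8,18.1,-4.4,0,-0.035,0],
    [7.6,18.1,-4.7,0,-0.035,0],
    [7.5,18.1,-5,0,-0.035,0]
  ]
}}

```text
time: 14.58
tool_pos: [576.9, -13.4, 223.1]
tcp_rot: [-180.0, 10.1, 167.0]
ft_force: [-0.3, 0.8, 0.1]
finger_gap: 62.0
grip_force: 0.0
```

Call:
{"op": "apply_moves", "data": {
  "rows": [
    [7.3,18.1,-5.2,0,-0.035,0],
    [7,18.1,-5.5,0,-0.035,0],
    [7,18.1,-5.7,0,-0.035,0],
    [6.7,18.1,-6,0,-0.035,0],
    [6.5,18.1,-6.2,0,-0.035,0]
  ]
}}

```text
time: 15.2
tool_pos: [557.9, 84.0, 242.5]
tcp_rot: [-180.0, 20.1, 167.0]
ft_force: [-0.2, 0.2, -0.1]
finger_gap: 61.9
grip_force: 0.0
```

Call:
{"op": "apply_moves", "data": {
  "rows": [
    [0,0,0,0,0,0],
    [0,0,0,0,0,0],
    [0,0,0,0,0,0],
    [0,0,0,0,0,0],
    [0,0,0,0,0,0]
  ]
}}

```text
time: 15.82
tool_pos: [558.2, 82.9, 242.1]
tcp_rot: [-179.9, 20.0, 166.9]
ft_force: [0.0, -0.6, 0.4]
finger_gap: 62.1
grip_force: 0.0
```

Run:
```python
from h import *
s=sense(); p,R=pose(); print(s['time'],s['tool_pos'],s['tcp_rot'],s['ft_force'],s['finger_gap'])
im,d,c,W=snap('wrist'); P=cloud(d,c,W); np.savez('w6',im=im,P=P,W=W,p=p,R=R.as_matrix()); cv2.imwrite('pics/w6.png',im[...,::-1])
for k in ['bore_mouth','bore_floor','plunger']:
    print(k,[(np.round(r['xyz'],1).tolist(),round(r['confidence'],2)) for r in models.place_of(k,'wrist')[:2]])
```

```text
15.825 [558.22670767  82.90816009 242.08067481] [-179.94640124   20.04701495  166.94405789] [ 0.02895605 -0.58538741  0.37019158] 62.08232900729211
bore_mouth [([602.1, 73.6, 115.7], 0.92)]
bore_floor []
plunger [([632.2, 64.5, 28.3], 0.57), ([601.4, 74.9, 118.1], 0.31)]
```

View pics/w6.png

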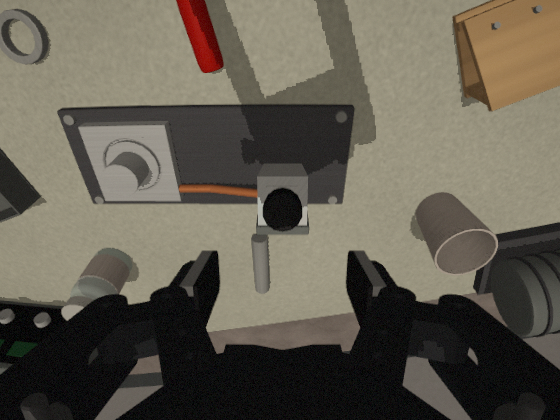

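The view is straight down the bore. The head is at (283,209) and the barrel's top face is at (258–308, 205–234). I fit the head top and the barrel faces.

Run:
```python
from h import *
z=np.load('w6.npz'); P=z['P']; p=z['p']; R=Ro.from_matrix(z['R'])
T=R.inv().apply((P-p).reshape(-1,3)).reshape(P.shape); tz=T[...,2]
B=np.zeros((420,560),bool); B[160:240,250:315]=1
v=tz[B]; v=v[~np.isnan(v)]; h=np.histogram(v,bins=np.arange(80,230,3)); print([(int(b),int(a)) for a,b in zip(*h) if a>5])
ht=B&(tz>80)&(tz<97); c,n,k,r=planefit(T[ht]); print('head top tool',c,n,k,r,'circ',cv2.minEnclosingCircle(T[ht][:,:2].astype(np.float32)),np.percentile(T[ht][:,:2],[1,50,99],axis=0).round(1).tolist())
for lo,hi,name in [(128,150,'barrel top')]:
    q=B&(tz>lo)&(tz<hi); c,n,k,r=planefit(T[q]); print(name,c,n,k,r); 
    q=q&(abs(tz-c[2])<2.5); print(np.percentile(T[q][:,:2],[.5,99.5],axis=0).round(1).tolist(), cv2.minAreaRect(T[q][:,:2].astype(np.float32)))
# barrel upper front face (rows 165-200)
q=np.zeros_like(B); q[168:190,264:302]=1; q&=(tz>140); c,n,k,r=planefit(T[q]); print('front face',c,n,k,r)
b=(P[...,2]>9)&(P[...,2]<17)&(P[...,0]>480)&(P[...,1]<190)&(P[...,1]>-210);b[:100]=0; b[210:]=0
nn,l,st,ce=cv2.connectedComponentsWithStats(b.astype(np.uint8)); k=1+np.argmax(st[1:,4]); print('base',cv2.minAreaRect(P[l==k][:,:2].astype(np.float32)))
```

```text
[(86, 582), (89, 632), (92, 21), (95, 27), (98, 25), (101, 22), (104, 27), (107, 20), (110, 6), (131, 1130), (134, 118), (140, 42), (143, 6), (146, 38), (149, 11), (152, 32), (155, 15), (158, 12), (161, 35), (167, 42), (173, 21), (176, 24), (182, 79), (185, 295), (188, 38), (191, 42), (197, 18), (200, 30), (206, 22), (209, 22), (215, 8), (218, 32), (221, 33), (224, 24)]
head top tool [ 0.9194164  -0.82741323 89.01740312] [-0.02241975 -0.00128073  0.99974783] 1040 0.49210207964233976 circ ((0.6660181283950806, -0.8422298431396484), 15.919295310974121) [[-13.6, -15.4], [1.6, -0.8], [15.8, 13.7]]
barrel top [  6.98302845  -0.51305967 132.97430729] [-0.00143039  0.00192047  0.99999713] 1038 0.5057477443065116
[[-23.7, -23.7], [22.3, 22.1]] ((-0.7455101013183594, -0.7211570739746094), (46.14249801635742, 46.27827835083008), 89.995361328125)
front face [ 22.15964955  -0.33443511 165.92383081] [9.99999151e-01 2.79650824e-04 1.27291695e-03] 302 0.1019939676986884
base ((591.4007568359375, -18.110916137695312), (340.7978210449219, 131.92526245117188), 76.82350158691406)
```

Call:
{"op": "apply_moves", "data": {
  "rows": [
    [0.5,-0.8,28,0,0,0],
    [0,0,30,0,0,0],
    [0,0,30,0,0,0],
    [0,0,22,0,0,0],
    [0,0,11,0,0,0]
  ]
}}

```text
time: 16.65
tool_pos: [597.3, 73.0, 126.7]
tcp_rot: [-179.9, 19.9, 167.0]
ft_force: [-0.3, -0.6, -0.0]
finger_gap: 62.0
grip_force: 0.0
```

Call:
{"op": "apply_moves", "data": {
  "rows": [
    [0,0,0,0,0,0],
    [0,0,0,0,0,0],
    [0,0,0,0,0,0],
    [0,0,0,0,0,0],
    [0,0,0,0,0,0]
  ]
}}

```text
time: 17.27
tool_pos: [598.0, 73.3, 128.8]
tcp_rot: [-180.0, 20.1, 167.0]
ft_force: [0.2, -0.1, -0.5]
finger_gap: 61.7
grip_force: 0.0
```

Run:
```python
from h import *
z=np.load('w6.npz'); p0=z['p']; R0=Ro.from_matrix(z['R'])
s=sense(); p,R=pose(); print(s['time'],s['tcp_rot'],'in w6 tool frame',R0.inv().apply(p-p0),'rot',(R0.inv()*R).as_rotvec().round(4),s['ft_force'])
im,d,c,W=snap('wrist'); P=cloud(d,c,W)
T=R.inv().apply((P-p).reshape(-1,3)).reshape(P.shape); tz=T[...,2]
B=np.zeros((420,560),bool); B[120:420,200:370]=1; B&=(abs(T[...,0])<24)&(abs(T[...,1])<22)&(tz>-60)
h=np.histogram(tz[B],bins=np.arange(-60,40,3)); print([(int(b),int(a)) for a,b in zip(*h) if a>20])
q=B&(tz>-38)&(tz<-24)&(abs(T[...,1])<20); c,n,k,r=planefit(T[q]); print('head',c,n,k,r,np.percentile(T[q][:,:2],[1,99],axis=0))
```

```text
17.275 [-179.96489046   20.09605876  166.97907529] in w6 tool frame [  0.34541153  -0.28566407 120.45943254] rot [-0.0005 -0.0009 -0.0006] [ 0.19944444 -0.13451493 -0.45231684]
[(-33, 3963), (-30, 306), (-27, 181), (-24, 175), (-21, 159), (-18, 156), (-15, 126), (-12, 105), (3, 50), (6, 66), (9, 494), (12, 2440), (15, 124), (18, 137), (21, 119), (24, 94), (27, 102), (30, 107), (33, 95), (36, 74)]
head [  1.39130071  -0.61575347 -31.36650591] [-1.91885864e-02  5.46397883e-05  9.99815881e-01] 3612 0.4702360651280384 [[-13.16527611 -15.28641236]
 [ 16.30072966  14.13407169]]
```

Call:
{"op": "apply_moves", "data": {
  "rows": [
    [0.8,-0.5,0,0,0,0],
    [0,0,0,0,0,0],
    [0,0,0,0,0,0],
    [0,0,0,0,0,0],
    [0,0,0,0,0,0]
  ],
  "fingers": 20,
  "grip_force": 60
}}

```text
time: 17.95
tool_pos: [597.2, 72.9, 128.3]
tcp_rot: [-180.0, 20.1, 167.0]
ft_force: [-2.3, -0.3, 2.3]
finger_gap: 30.4
grip_force: 59.2
```

Call:
{"op": "apply_moves", "data": {
  "rows": [
    [0,0,0,0,0,0],
    [0,0,0,0,0,0],
    [0,0,0,0,0,0],
    [0,0,0,0,0,0],
    [0,0,0,0,0,0]
  ]
}}

```text
time: 18.58
tool_pos: [597.2, 72.9, 128.3]
tcp_rot: [-180.0, 20.1, 167.0]
ft_force: [-1.8, 1.3, 4.3]
finger_gap: 30.6
grip_force: 59.3
```

Call:
{"op": "apply_moves", "data": {
  "rows": [
    [0,0,-2,0,0,0],
    [0,0,-2,0,0,0],
    [0,0,-3,0,0,0],
    [0,0,-3,0,0,0],
    [0,0,0,0,0,0]
  ]
}}

```text
time: 19.2
tool_pos: [593.5, 73.6, 137.7]
tcp_rot: [-179.9, 20.1, 167.0]
ft_force: [-0.4, -0.3, -1.5]
finger_gap: 30.5
grip_force: 59.5
```

Call:
{"op": "apply_moves", "data": {
  "rows": [
    [0,0,-2,0,0,0],
    [0,0,-3,0,0,0],
    [0,0,-3,0,0,0],
    [0,0,-2,0,0,0],
    [0,0,0,0,0,0]
  ]
}}

```text
time: 19.82
tool_pos: [590.4, 74.5, 147.1]
tcp_rot: [-180.0, 20.1, 167.0]
ft_force: [0.1, -0.5, -1.4]
finger_gap: 30.8
grip_force: 59.5
```

```bash
cat > chk.py <<'E'
from h import *
z=np.load('w6.npz'); p0=z['p']; R0=Ro.from_matrix(z['R'])
s=sense(); p,R=pose(); print(s['time'],s['tcp_rot'],'in w6 tool frame',R0.inv().apply(p-p0),'rot',(R0.inv()*R).as_rotvec().round(4),'F tool',R.inv().apply(s['ft_force']),s['wrist_torque'],s['finger_gap'])
im,d,c,W=snap('wrist'); P=cloud(d,c,W); cv2.imwrite('pics/c%d.png'%(s['time']*100),im[...,::-1])
T=R.inv().apply((P-p).reshape(-1,3)).reshape(P.shape); tz=T[...,2]
B=np.zeros((420,560),bool); B[100:420,200:370]=1; B&=(abs(T[...,0])<24)&(abs(T[...,1])<22)
q=B&(tz>-38)&(tz<-24)&(abs(T[...,1])<14); c,n,k,r=planefit(T[q]); print('head',c,n,k,r,np.percentile(T[q][:,:2],[1,99],axis=0).round(1).tolist())
q=B&(tz>5)&(tz<70)&(T[...,0]>8); m=np.histogram(tz[q],bins=np.arange(5,70,1)); zb=m[1][m[0].argmax()]; q&=abs(tz-zb)<3; c2,n2,k,r=planefit(T[q]); print('barrel top',c2,n2,k, 'gap head-top to barrel along axis',((c2-c)@n2), 'drawn',(c2-c)@n2-44)
print('barrel y',np.percentile(T[q][:,:2],[.5,99.5],axis=0).round(1).tolist())
E
python3 chk.py
```

```text
19.825 [-179.95557749   20.07909163  166.9804334 ] in w6 tool frame [  1.29090475  -0.86218812 100.59973283] rot [-0.0004 -0.0006 -0.0006] F tool [ 0.30654666 -0.4340224   1.40862644] [ 0.09182915  0.2620383  -0.01274435] 30.768622038280355
head [  0.20062475  -0.26930821 -31.50389297] [-0.01572177  0.00219274  0.999874  ] 3473 0.458479714850659 [[-14.5, -13.5], [15.0, 13.3]]
barrel top [ 1.49605678e+01 -3.14296201e-02  3.24198527e+01] [-5.98874748e-03  6.71457243e-04  9.99981842e-01] 1356 gap head-top to barrel along axis 63.83435110404878 drawn 19.83435110404878
barrel y [[8.1, -21.7], [21.2, 21.8]]
```

Drawn 19.8 mm with almost no side force; I continue 20 mm along the axis.

Call:
{"op": "apply_moves", "data": {
  "rows": [
    [0,0,-2,0,0,0],
    [0,0,-3,0,0,0],
    [0,0,-3,0,0,0],
    [0,0,-2,0,0,0],
    [0,0,0,0,0,0]
  ]
}}

```text
time: 20.5
tool_pos: [587.2, 75.3, 156.6]
tcp_rot: [-180.0, 20.1, 167.0]
ft_force: [-0.1, 0.2, -1.9]
finger_gap: 30.6
grip_force: 59.5
```

Call:
{"op": "apply_moves", "data": {
  "rows": [
    [0,0,-2,0,0,0],
    [0,0,-3,0,0,0],
    [0,0,-3,0,0,0],
    [0,0,-2,0,0,0],
    [0,0,0,0,0,0]
  ]
}}

```text
time: 21.12
tool_pos: [583.8, 76.1, 166.0]
tcp_rot: [-180.0, 20.1, 167.0]
ft_force: [-0.9, 0.8, -1.6]
finger_gap: 30.3
grip_force: 59.5
```

Call:
{"op": "apply_moves", "data": {
  "rows": [
    [0,0,0,0,0,0],
    [0,0,0,0,0,0],
    [0,0,0,0,0,0],
    [0,0,0,0,0,0],
    [0,0,0,0,0,0]
  ]
}}

```text
time: 21.75
tool_pos: [583.7, 76.0, 165.6]
tcp_rot: [-180.0, 20.1, 167.0]
ft_force: [0.4, 0.3, -2.8]
finger_gap: 30.3
grip_force: 59.5
```

```bash
python3 chk.py
python3 - <<'E'
from h import *
for n in ['scene','side']:
    snap(n); print([(np.round(r['xyz']).tolist(),round(r['confidence'],2)) for k in ['cap','cap_top'] for r in models.place_of(k,n)[:2]])
E
ls pics
```

```text
21.75 [-179.95350774   20.06010872  166.98128718] in w6 tool frame [ 1.44205604 -0.86595772 80.84508885] rot [-0.0003 -0.0002 -0.0006] F tool [0.65696118 0.39921063 2.749607  ] [ 0.08116346  0.21640089 -0.0144106 ] 30.256352976213893
head [  0.10955171  -0.23755536 -31.50099244] [-0.01656529  0.0040694   0.99985451] 3458 0.4538427511092884 [[-14.6, -13.5], [15.0, 13.3]]
barrel top [14.80073817 -0.252704   52.23345605] [-1.31287389e-02 -5.32416634e-04  9.99913673e-01] 1111 gap head-top to barrel along axis 83.53435122447064 drawn 39.53435122447064
barrel y [[8.0, -21.8], [21.1, 21.7]]
[([571.0, -102.0, 22.0], 0.75), ([480.0, 446.0, -2.0], 0.7), ([479.0, 440.0, 39.0], 0.88), ([573.0, -108.0, 60.0], 0.63)]
[([567.0, -106.0, 25.0], 0.94), ([482.0, 444.0, 3.0], 0.87), ([571.0, -102.0, 62.0], 0.98), ([478.0, 440.0, 40.0], 0.86)]
c1982.png
c2175.png
scene0.png
side0.png
w1.png
w2.png
w3.png
w4.png
w5.png
w6.png
```

Drawn 39.5 mm, aligned, gripped and at rest, and the cap is still seated. Handing in.

```bash
python3 -c "
from bench import job
print(job.hand_in())"
```

```text
the job is handed in; nothing more can be done
None
```

I seated the cap flat in the pocket and let go of it, then drew the plunger about 39.5 mm out along the bore and handed in at about 22 s, still gripping it at rest; no verdict came back.

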